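# Seat a vial in a shaker behind its push-latch cover

## Robot

A 6-joint arm with a two-finger parallel gripper is mounted at the origin on a cart in front of the work surface, level with it; the furniture and walls round the work are solid. World frame = base frame: x ahead of the robot, y to its left, z up, the work surface at z = 0. Lengths are in m, angles in degrees, forces in N, time in s.
With the tool pointing down it reaches from about 0.35 to 0.875 m from the base axis. Payload 4.2 kg.
Tool frame: the origin (TCP) lies at the very end of the fingers, on their centre line; the grasp point (between the pads) lies 19 mm behind it; z points along the fingers, y is the line along which they close (so a half turn about z gives the same grasp; the last joint's range is limited). The gripper opens to 87 mm and grips with 3 to 60 N. Pads are 19 mm wide; open, the fingers measure 117 mm over their backs; the gripper's body (75 mm by 190 mm) begins 51 mm behind the grasp point.
Start: joints at [87.64, 22.042, 0.453, 0, -68.411, -14.817], TCP at [0.185, 0.597, 0.223] pointing down, gripper open.
Joint ranges: [-179.83, 179.83], [-69.29, 118.12], [-61.27, 80.66], [-181.25, 117.63], [-171.15, -9.14], [-177.46, 177.46]. Speed limits (degrees/s): [159.86, 159.86, 180, 180, 180, 180].

## Interface

Orientations are given as a 3x3 rotation matrix whose columns are the frame's x, y, z axes.
In Python, from station import sense, cams, r gives the robot as it stands. The module is installed in compiled form; this text tells all that it offers.
- The arm moves only by the tool step_arm, never from a script. Its argument "targets" is text: rows parted by semicolons, each of 4 numbers parted by spaces: the shift along the tool's x, y, z in cm, then the turn about the tool's z in degrees. In form: x y z turn; .... A call has 1 to 12 rows; each row shifts and turns the commanded pose from where the row before left it, along the tool's axes as they then stand; what a row does not reach is not made up. A row lasts 1/12 s, in which the tool goes at most 41.7 mm and 7.16 degrees, less where a joint would pass 70% of its speed; a pose out of reach is approached as far as the arm can. A call with a gripper value outside its range is refused whole. "claw" is the finger opening in cm, from 0 to 8.7, set as the call begins (left out, the last holds). The fingers move at their own pace and stop on an object; the grip force is fixed at half the most. Time passes only in rows, so rows that do not move let the fingers close. It gives the time, the measured TCP pose, the force, the opening and the grip force at its end, in the units of the state.
- sense(): the state, without advancing time (a new reading comes with each control period).
- cams.capture(name): name is "side" or "top" or "wrist"; returns a dict with "frame" (480x640x3 uint8, blue, green, red), "vertical_fov" (degrees; the focal length in pixels is half the picture's height over the tangent of half this angle, whatever the lens; pixels are square), "cx", "cy" (the principal point, pixels), "eye" and "rotation" of the camera in the world; the wrist camera has in their place "tool_from_camera" (4x4, takes a point from camera to tool coordinates, whose origin is the TCP and whose axes are the flange's). Camera axes: x right, y down, z forward; pixel columns grow to the right and rows downward; lengths in m; the calibration is good to about 2 mm. A picture is of the moment at which its call begins: read the wrist's pose just before it. There is no depth.
- r.finish_job(): hands the job in; it is judged then, once.
The state is a dict: "time_s": time; "joints": joint angles; "joint_velocities": joint speeds; "effort": joint torques, N m; "tcp_pos": TCP position; "ee_rot": TCP orientation; "wrist_force": force on the tool from outside, world axes, zero at the start; "moment": the same for the moment, N m; "gripper_width": opening from 0.0 (shut) to 1.0 (fully open); "gripper_force": force on a finger pad.
Only numpy, scipy, OpenCV 4.12 (cv2) and the standard library are available. Lean on these libraries where they do the work, as an engineer would, in place of code of your own. Each camera call takes 0.05 s, during which the arm holds its last target. There are 200 camera calls.

## Task

The vial shaker's cover is held shut by a push latch, and one of the four vials under it has not been pushed down past its retaining clips, so it would work loose when the shaker runs. Press the front of the cover down and let go so that it pops fully open, press the vial that stands higher than its neighbours down until it is fully home like them, then push the cover down over the vials and press its front right down until it latches and stays shut. Only press and push with the fingers: do not lift the vials or anything else, and leave the other things on the worktop where they are.

Things in the scene. Friction and masses are not known exactly. Their poses are not given: they have to be found in the camera images.
- shaker: bench-top vial shaker, fixed to the worktop: white housing 166 x 188 x 62 mm with display and keys on its front strip and a hinged grey cover behind them. Origin on the worktop under it; x points from its front (keys, towards the robot) to its back, y to its left, z up. The housing spans x -98 to 68 mm, y -94 to 94 mm
- bores (a point): middle of the row of four bores in the aluminium block under the cover, at the block's top (shaker x = -10, z = 78 mm). The bores lie at shaker y = -51, -17, 17, 51 mm, their floors 34 mm above the worktop
- cover (a joint): angle of the hinged cover (rad): 0 = shut and latched, 1.9 = fully open, leaning back a little past upright, -0.065 = pressed down to its stop. A spring drives it open, a damper slows it (about 2 s). Push latch: pressing the shut cover's front down to the stop (about 6 mm, 3 to 4 N) and letting go frees it; it springs fully open
- cover_hinge (a point): middle of the cover's hinge line, which runs along the shaker's y at its back (shaker x = 52, y = 0, z = 74 mm); does not move. To shut the open cover, push it down about this line past 0 to its stop at -0.065 (about 5 N at the front; not slammed) and let go: it rises to 0 and stays. Let go before the stop it springs open; another full press frees it again
- cover_press (a point): middle of the dark ribbed press mark on the cover's outer face near its front edge; moves with the cover: 93 mm from the hinge line along the cover, 31 mm outward of it. z axis points out of the outer face, -x axis to the free edge. With the cover shut it is 105 mm above the worktop
- cover_edge (a point): middle of the cover's free edge, on the outer face, 108 mm from the hinge line; moves with the cover. The cover is a hollow box lid 168 mm wide (y), 102 mm long, 35 mm deep, with a steel latch tongue inside this edge reaching 33 mm beyond the rim on the vials' side. Fully open this edge is about 165 mm above the worktop, 64 mm behind the hinge, the outer face to the back
- vial_a_top (a point): centre of the top of the cap of the vial that is not fully down: plain white screw-cap vial, 27 mm diameter, 51 mm tall, standing upright in one of the four bores (any of them), its top 94 to 95 mm above the worktop at the start, resting on the bore's sprung retaining balls. Pushed straight down with some 3 to 10 N it slides past them to the bore's floor; its top is then 85 mm above the worktop
- vial_b_top (a point): centre of the top of the cap of one of the other three vials, of the same kind, fully home in its bore from the start, its top 85 mm above the worktop
- vial_c_top (a point): centre of the top of the cap of one of the other three vials, of the same kind, fully home in its bore from the start, its top 85 mm above the worktop
- vial_d_top (a point): centre of the top of the cap of one of the other three vials, of the same kind, fully home in its bore from the start, its top 85 mm above the worktop
- spare_vial_1: bystander: loose white vial 27 x 51 mm with white cap, standing on the worktop to the right of the shaker; origin at the centre of its foot
- spare_vial_2: bystander: loose white vial 27 x 51 mm with red cap, standing on the worktop to the right of the shaker; origin at the centre of its foot
- beaker_near: bystander: loose empty glass beaker 50 x 55 x 62 mm, standing on the worktop to the left of the shaker; origin at the centre of its foot
- tweezers_near: bystander: tweezers 129 mm long lying on the worktop to the left of the shaker
- marker_near: bystander: red and white marker 135 mm long lying on the worktop to the far right
- tip_box_1: bystander: pipette tip box 86 x 120 x 79 mm with clear lid, on the worktop behind the shaker; origin at the centre of its underside
- timer: bystander: small white timer 62 x 62 x 18 mm lying on the worktop behind and to the right

How it is judged:
By the outcome, as a careful person would: the job done as asked, in the order asked, and still so for the second after the job is handed in, with the robot touching nothing.
It also fails if it takes over 51 s, if anything falls off the work surface, if the arm or the gripper's body presses on something with over 40 N, if the wrist force passes 120 N, or if a joint passes its speed limit or range.

## Working session

There is one attempt and no reset: what is moved stays moved. The work goes in short steps, Python scripts to look and compute and a tool call to move; the robot and the scene stay as the last step left them, time stands still between calls to the robot, and variables do not carry over. Pictures are saved under pics/ and viewed, at most 10 in all, crops included, and the job is handed in when it is done.

Besides the shell and the picture viewer there is one more tool, called after "Call:" as a command line: name --argument value ..., lists and objects as JSON in quotes. step_arm: Moves the arm, as the interface text tells. Its arguments: {"type":"object","properties":{"targets":{"type":"string"},"claw":{"type":"number"}},"required":["targets"]}

```bash
mkdir -p pics; python3 - <<'E'
from station import sense,cams,r
import cv2,pickle
s=sense();print(s)
for n in("top","side"):
    c=cams.capture(n);cv2.imwrite(f"pics/{n}0.png",c["frame"]);pickle.dump(c,open(n+".pkl","wb"));print(n,{k:v for k,v in c.items() if k!="frame"})
E
```

```text
{'time_s': 0.0, 'joints': array([ 8.76401196e+01,  2.20913849e+01,  3.82379597e-01, -2.98294027e-02,
       -6.84119194e+01, -1.48178298e+01]), 'joint_velocities': array([ 0.01513682, -0.05767369,  0.01491972, -0.06867313, -0.11861057,
       -0.0817124 ]), 'effort': array([-1.68588176e-04, -3.90665495e+01,  1.87408161e+01,  4.21989307e+00,
        1.10015343e-02, -2.01017997e-04]), 'tcp_pos': array([0.1843724 , 0.59657065, 0.22146862]), 'ee_rot': array([[ 9.55336609e-01, -2.95519269e-01, -5.70592151e-04],
       [-2.95519811e-01, -9.55334328e-01, -2.08876249e-03],
       [ 7.21632936e-05,  2.16409256e-03, -9.99997656e-01]]), 'wrist_force': array([-0.11784935,  0.61490112,  0.39663989]), 'moment': array([ 0.0131762 ,  0.0349547 , -0.01166117]), 'gripper_force': 0.0, 'gripper_width': 0.9991106585702393}
top {'vertical_fov': 47.086390520769626, 'cx': 316.7067106661851, 'cy': 239.4884046722889, 'eye': array([ 0.37089311, -0.08100691,  1.35541383]), 'rotation': array([[-0.02304239, -0.99114786,  0.13074771],
       [-0.99966788,  0.02133331, -0.01445746],
       [ 0.0115402 , -0.13103742, -0.99131025]])}
side {'vertical_fov': 57.90783376913323, 'cx': 320.20150594561227, 'cy': 238.86766189317848, 'eye': array([ 0.17938462, -0.80251539,  0.4263976 ]), 'rotation': array([[ 0.88217343, -0.17641496,  0.43663235],
       [-0.47092119, -0.32690695,  0.81936871],
       [-0.00181075, -0.92844473, -0.37146616]])}
```

View pics/top0.png

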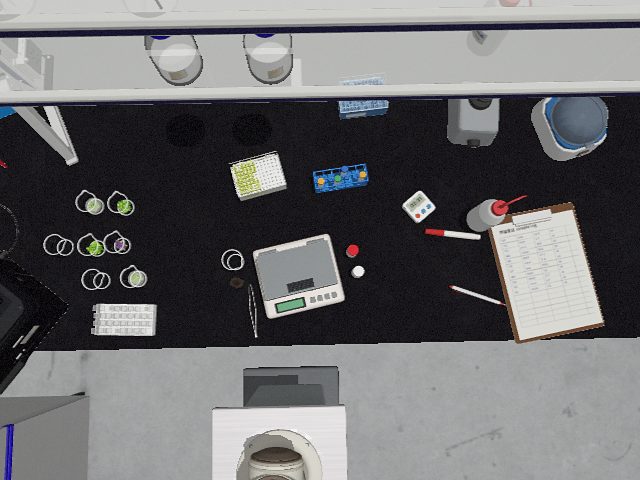

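View pics/side0.png

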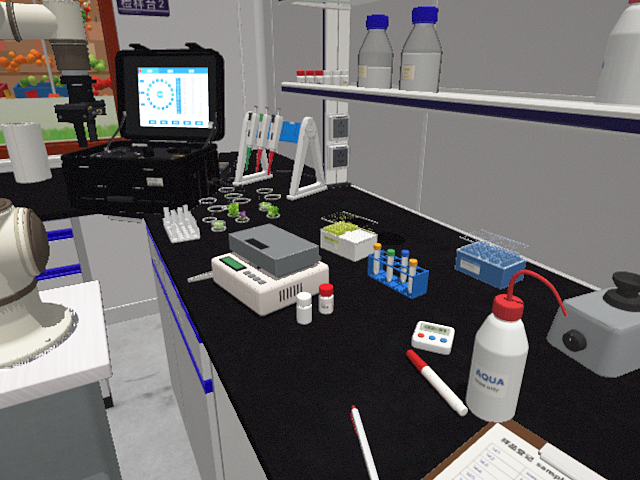

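The shaker is at about (299,276) in the top view with its front to the robot; the press mark is near (300,284). Next I enlarge it.

```bash
python3 - <<'E'
import cv2
f=cv2.imread("pics/top0.png")[225:325,240:370];cv2.imwrite("pics/c1.png",cv2.resize(f,None,fx=6,fy=6,interpolation=cv2.INTER_CUBIC))
E
```

```text
(no output)
```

View pics/c1.png

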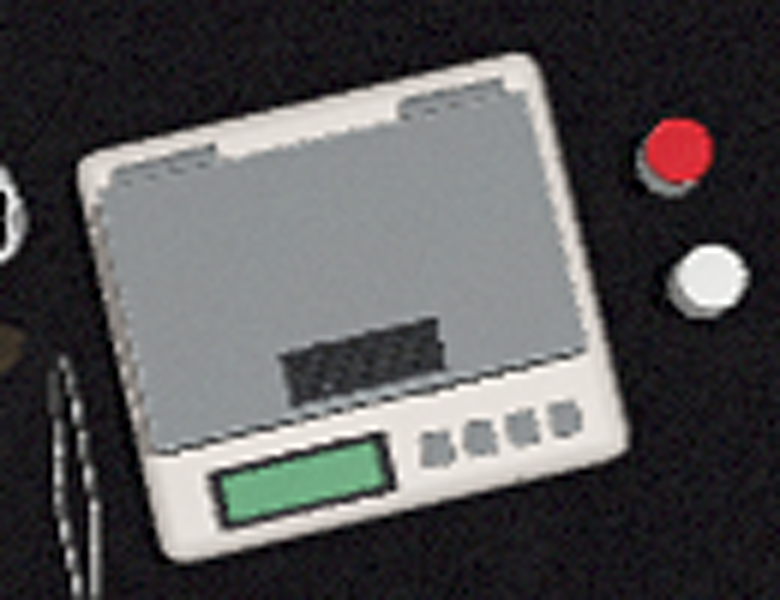

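The crop shows the press mark's centre at (300.5,285.3) and the cover's front corners at about (265.3,300.3) and (337.5,283.3). The pose follows from these.

```bash
cat > h.py <<'E'
import numpy as np,pickle
from scipy.optimize import least_squares
def f_(c): return 240/np.tan(np.radians(c["vertical_fov"]/2))
def proj(c,P,R=None,e=None):
    R=c["rotation"] if R is None else R; e=c["eye"] if e is None else e
    q=(np.atleast_2d(P)-e)@R; return q[:,:2]/q[:,2:]*f_(c)+[c["cx"],c["cy"]]
def world(p,P):
    a=p[2]; P=np.atleast_2d(P); return np.c_[p[0]+np.cos(a)*P[:,0]-np.sin(a)*P[:,1],p[1]+np.sin(a)*P[:,0]+np.cos(a)*P[:,1],P[:,2]]
E
python3 - <<'E'
from h import *
c=pickle.load(open("top.pkl","rb"))
pix=np.array([(363,362),(152,452),(585,350),(160,563),(632,455),(77,155),(542,53)])/6+[240,225]
L=np.array([(-41,0,105),(-56,84,105),(-56,-84,105),(-98,94,30),(-98,-94,30),(68,94,58),(68,-94,58)])/1000
w=np.array([2,2,2,.5,.5,.5,.5])[:,None]
s=least_squares(lambda p:((proj(c,world(p,L))-pix)*w).ravel(),[.5,0,.2])
p=s.x;print(p,np.degrees(p[2]));print((proj(c,world(p,L))-pix).round(1));np.save("p.npy",p)
print(world(p,[[-.041,0,.105],[-.056,0,.105]]+[[-.01,y,.095] for y in(-.051,-.017,.017,.051)]).round(4))
E
```

```text
[ 0.4720491  -0.05125097  0.20427386] 11.70403014587288
[[-0.3  0. ]
 [ 0.  -0.1]
 [ 0.4  0.1]
 [ 0.9  0.3]
 [-0.9  0.4]
 [-1.2 -0.6]
 [-1.4 -1.1]]
[[ 0.4319 -0.0596  0.105 ]
 [ 0.4172 -0.0626  0.105 ]
 [ 0.4726 -0.1032  0.095 ]
 [ 0.4657 -0.0699  0.095 ]
 [ 0.4588 -0.0366  0.095 ]
 [ 0.4519 -0.0033  0.095 ]]
```

Call:
step_arm --targets "2.15 2.77 0 0; 2.15 2.77 0 0; 2.15 2.77 0 0; 2.15 2.77 0 0; 2.15 2.77 0 0; 2.15 2.77 0 0; 2.15 2.77 0 0; 2.15 2.77 0 0; 2.15 2.77 0 0; 2.15 2.77 0 0" --claw 0

```text
time_s: 0.93
tcp_pos: [0.3081, 0.267, 0.2223]
ee_rot: [[0.956, -0.295, -0.0], [-0.295, -0.956, -0.0], [-0.0, 0.0, -1.0]]
wrist_force: [0.1, -0.2, 0.4]
gripper_width: 0.325
gripper_force: 0.0
```

Call:
step_arm --targets "2.15 2.77 0 0; 2.15 2.77 0 0; 2.15 2.77 0 0; 2.15 2.77 0 0; 2.15 2.77 0 0; 2.15 2.77 0 0; 2.15 2.77 0 0; 2.15 2.77 0 0; 2.15 2.77 0 0; 2.15 2.77 0 0"

```text
time_s: 1.77
tcp_pos: [0.4317, -0.061, 0.2225]
ee_rot: [[0.955, -0.295, -0.0], [-0.295, -0.955, 0.0], [-0.0, -0.0, -1.0]]
wrist_force: [0.8, 0.7, 0.0]
gripper_width: 0.002
gripper_force: 0.0
```

Call:
step_arm --targets "0 0 0.6 -3.61; 0 0 0.6 -3.61; 0 0 0.6 -3.61; 0 0 0.6 -3.61; 0 0 0.6 -3.61; 0 0 0.6 -3.61; 0 0 0.6 -3.61; 0 0 0.6 -3.61; 0 0 0 0"

```text
time_s: 2.52
tcp_pos: [0.4305, -0.0593, 0.1732]
ee_rot: [[0.979, 0.203, -0.003], [0.203, -0.979, -0.0], [-0.003, -0.0, -1.0]]
wrist_force: [0.1, 0.1, -0.7]
gripper_width: 0.005
gripper_force: 0.0
```

```bash
cat >> h.py <<'E'
def wrist(name):
    from station import sense,cams
    import cv2
    s=sense();c=cams.capture("wrist");T=c.pop("tool_from_camera")
    c["rotation"]=s["ee_rot"]@T[:3,:3];c["eye"]=s["tcp_pos"]+s["ee_rot"]@T[:3,3]
    pickle.dump(c,open(name+".pkl","wb"));cv2.imwrite(f"pics/{name}.png",c["frame"]);return s,c
E
python3 - <<'E'
from h import *
s,c=wrist("w1");p=np.load("p.npy")
print(s["tcp_pos"],c["eye"]);print(proj(c,world(p,np.array([[-41,0,105],[-56,84,105],[-56,-84,105],[-56,0,105]])/1e3)))
E
```

```text
[ 0.43054737 -0.05929606  0.1731771 ] [ 0.5003383  -0.04439078  0.33628404]
[[325.74538939 247.55075981]
 [199.19445273 269.0867023 ]
 [452.26240153 269.27956166]
 [325.70575996 269.18311471]]
```

View pics/w1.png

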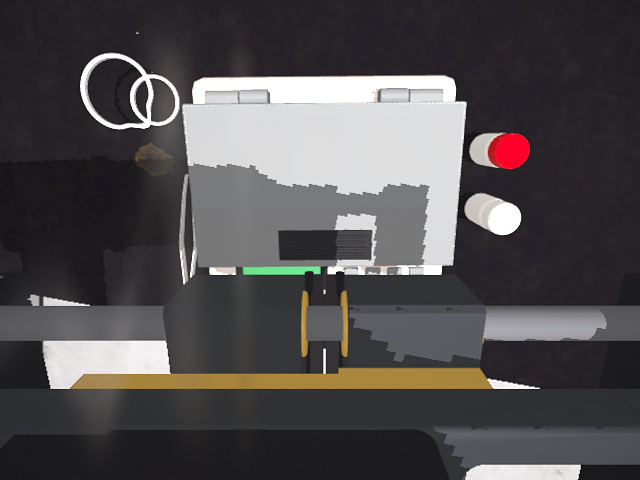

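The press mark is at (325,245) against a predicted (326,248), so the pose is good to about 2 mm. I press now.

Call:
step_arm --targets "0 0 1 0; 0 0 1.2 0; 0 0 1.2 0; 0 0 1.2 0; 0 0 1 0; 0 0 0.5 0; 0 0 0.3 0; 0 0 0.2 0; 0 0 0.2 0; 0 0 0.2 0; 0 0 0.1 0; 0 0 0 0"

```text
time_s: 3.57
tcp_pos: [0.4315, -0.0593, 0.1037]
ee_rot: [[0.979, 0.203, -0.0], [0.203, -0.979, -0.0], [-0.0, 0.0, -1.0]]
wrist_force: [-1.1, 0.4, 3.3]
gripper_width: 0.006
gripper_force: 1.2
```

Call:
step_arm --targets "0 0 0.1 0; 0 0 0.1 0; 0 0 0.1 0; 0 0 0.1 0; 0 0 0.1 0; 0 0 0.05 0; 0 0 0 0"

```text
time_s: 4.15
tcp_pos: [0.4316, -0.0593, 0.0994]
ee_rot: [[0.979, 0.204, -0.0], [0.204, -0.979, -0.001], [-0.0, 0.001, -1.0]]
wrist_force: [-7.5, 1.0, 14.9]
gripper_width: 0.003
gripper_force: 7.3
```

At the stop (15 N, 6 mm down). I release upward.

Call:
step_arm --targets "0 0 -1 0; 0 0 -2.5 0; 0 0 -3.5 0; 0 0 -3.5 0; -1 0 -3.5 0; -1 0 -2 0; 0 0 -1 0; 0 0 0 0; 0 0 0 0; 0 0 0 0; 0 0 0 0; 0 0 0 0"

```text
time_s: 5.15
tcp_pos: [0.4119, -0.0632, 0.2668]
ee_rot: [[0.979, 0.203, -0.003], [0.203, -0.979, -0.0], [-0.003, -0.0, -1.0]]
wrist_force: [0.9, 0.3, 0.5]
gripper_width: 0.002
gripper_force: 0.0
```

Call:
step_arm --targets "0 0 0 0; 0 0 0 0; 0 0 0 0; 0 0 0 0; 0 0 0 0; 0 0 0 0; 0 0 0 0; 0 0 0 0; 0 0 0 0; 0 0 0 0; 0 0 0 0; 0 0 0 0"

```text
time_s: 6.15
tcp_pos: [0.4122, -0.0632, 0.2681]
ee_rot: [[0.979, 0.203, 0.0], [0.203, -0.979, 0.0], [0.0, -0.0, -1.0]]
wrist_force: [-0.6, -0.1, 0.6]
gripper_width: 0.007
gripper_force: 0.0
```

```bash
python3 - <<'E'
from h import *
from station import cams
import cv2
s,c=wrist("w2");p=np.load("p.npy")
print(s["tcp_pos"]);print("95",proj(c,world(p,[[-.01,y,.095] for y in(-.051,-.017,.017,.051)])));print("85",proj(c,world(p,[[-.01,y,.085] for y in(-.051,-.017,.017,.051)])))
k=cams.capture("side");f=k["frame"][180:330,170:370];pickle.dump(k,open("side2.pkl","wb"))
g=cv2.resize(c["frame"],(480,360));cv2.imwrite("pics/m2.png",np.vstack([cv2.copyMakeBorder(g,0,0,0,320,0)[:, :800]]) if 0 else np.hstack([c["frame"][:300,100:540],cv2.resize(f,(360,300))[:, :360]]))
E
```

```text
[ 0.41218829 -0.0632132   0.26806302]
95 [[382.3275288  160.60531271]
 [344.21577498 160.60631742]
 [306.10599396 160.60732208]
 [267.99818558 160.60832668]]
85 [[380.67362914 159.95281913]
 [343.64545792 159.95381169]
 [306.61914893 159.95480419]
 [269.59470201 159.95579664]]
```

View pics/m2.png

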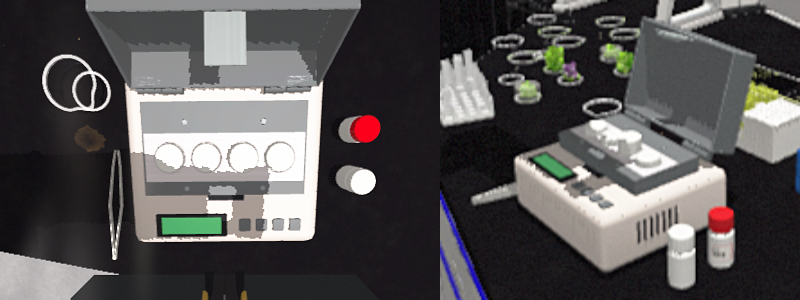

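The cover is fully open; the vials sit at about (169..280,157) in the mosaic. I enlarge the side view to see which one stands high.

```bash
python3 - <<'E'
from h import *
import cv2
c=pickle.load(open("side2.pkl","rb"));p=np.load("p.npy")
f=cv2.resize(c["frame"][225:275,230:300],None,fx=10,fy=10,interpolation=cv2.INTER_CUBIC)
for z,col in((.085,(0,0,255)),(.0945,(0,200,0))):
  a=proj(c,world(p,[[-.01,y,z] for y in(-.051,-.017,.017,.051)]));b=(a-[229.5,224.5])*10;print(z,b.round())
  for q in b: cv2.drawMarker(f,tuple(int(v) for v in q),col,0,14,2)
cv2.imwrite("pics/s2.png",f)
E
```

```text
0.085 [[540. 336.]
 [440. 281.]
 [345. 229.]
 [255. 180.]]
0.0945 [[538. 290.]
 [438. 236.]
 [343. 186.]
 [253. 138.]]
```

View pics/s2.png

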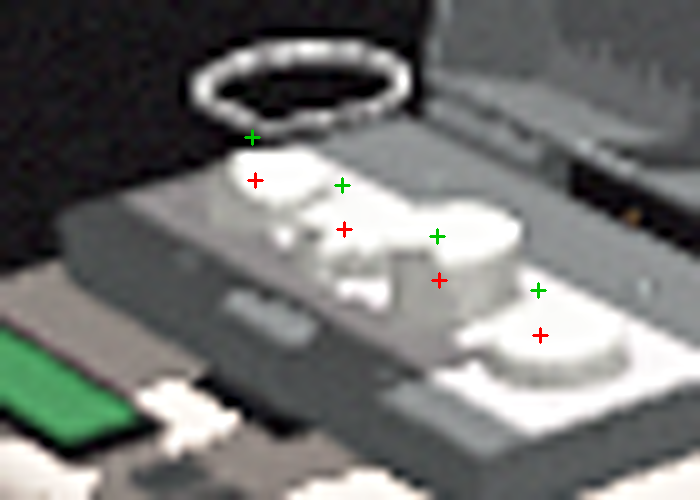

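The high vial is the second from the right (shaker y = -17): its cap top, around (462,225), stands at the green mark. I move over it and go down.

Call:
step_arm --targets "1.7 0.6 0 0; 1.7 0.6 0 0; 1.7 0.55 0 0; 0 0 2 0; 0 0 3 0; 0 0 3 0; 0 0 3 0; 0 0 2.5 0; 0 0 1.5 0; 0 0 1 0; 0 0 0.5 0; 0 0 0 0"

```text
time_s: 7.25
tcp_pos: [0.4651, -0.0701, 0.102]
ee_rot: [[0.979, 0.203, -0.003], [0.203, -0.979, -0.0], [-0.003, -0.0, -1.0]]
wrist_force: [0.3, 0.5, -0.1]
gripper_width: 0.005
gripper_force: 0.0
```

Call:
step_arm --targets "0.1 0 0.4 0; 0 0 0.3 0; 0 0 0.2 0; 0 0 0.2 0; 0 0 0.1 0; 0 0 0.1 0; 0 0 0.1 0; 0 0 0.1 0; 0 0 0 0"

```text
time_s: 8.0
tcp_pos: [0.4664, -0.0698, 0.0877]
ee_rot: [[0.979, 0.203, -0.001], [0.203, -0.979, 0.0], [-0.001, -0.0, -1.0]]
wrist_force: [0.4, -0.6, -0.4]
gripper_width: 0.005
gripper_force: 0.0
```

Call:
step_arm --targets "0 0 0.1 0; 0 0 0.1 0; 0 0 0.1 0; 0 0 0.05 0; 0 0 0 0; 0 0 0 0"

```text
time_s: 8.5
tcp_pos: [0.467, -0.0702, 0.0858]
ee_rot: [[0.979, 0.204, 0.001], [0.204, -0.979, -0.001], [0.0, 0.001, -1.0]]
wrist_force: [-2.7, 0.1, 8.7]
gripper_width: 0.003
gripper_force: 4.8
```

Call:
step_arm --targets "0 0 0.1 0; 0 0 0.1 0; 0 0 0 0; 0 0 0 0"

```text
time_s: 8.83
tcp_pos: [0.4672, -0.0703, 0.0857]
ee_rot: [[0.979, 0.205, 0.001], [0.205, -0.979, -0.002], [0.001, 0.002, -1.0]]
wrist_force: [-5.7, 0.7, 23.3]
gripper_width: 0.008
gripper_force: 11.5
```

The vial is home: z stops at 85.7 mm under 23 N. Now I back off, check it, and work out the space behind the cover (tip box, shelf).

Call:
step_arm --targets "0 0 -1 0; 0 0 -2.5 0; 0 0 -3.5 0; -1.5 0 -3.5 0; -2 0 -3.5 0; -2 0 -2.5 0; 0 0 0 0"

```text
time_s: 9.42
tcp_pos: [0.4129, -0.0814, 0.253]
ee_rot: [[0.979, 0.203, 0.011], [0.203, -0.979, 0.001], [0.011, 0.001, -1.0]]
wrist_force: [0.4, 0.9, -0.1]
gripper_width: 0.007
gripper_force: 0.0
```

```bash
python3 - <<'E'
from h import *
from station import cams
import cv2
t=pickle.load(open("top.pkl","rb"));p=np.load("p.npy")
def ray(c,u): d=c["rotation"]@np.array([(u[0]-c["cx"])/f_(c),(u[1]-c["cy"])/f_(c),1]);return d
def at(c,u,z): d=ray(c,u);return c["eye"]+d*(z-c["eye"][2])/d[2]
k=cams.capture("side")
# shelf edge: x=x0+m*y, z=z0
def res(q):
    x0,m,z0=q;o=[]
    for c,us in((t,[(5,104),(635,97)]),(k,[(290,93),(620,150)])):
        for u in us:
            P=proj(c,[[x0+m*y,y,z0] for y in np.linspace(-.7,.3,101)])
            o.append(np.interp(u[0],*(P[np.argsort(P[:,0])].T))-u[1])
    return o
s=least_squares(res,[.8,0,.4]);print("shelf",s.x,s.fun)
for n,u,z in(("tipbox corners",(231,165),.08),("",(280,152),.08),("",(287,183),.08),("",(236,197),.06),("rack",(313,178),.08),("rack",(315,192),.05)): 
    P=at(t,u,z);a=p[2];d=P[:2]-p[:2];print(n,P.round(3),(np.cos(a)*d[0]+np.sin(a)*d[1]).round(3),(-np.sin(a)*d[0]+np.cos(a)*d[1]).round(3))
print(world(p,[[.142,0,.15]]))
f=cv2.resize(k["frame"][225:275,230:300],None,fx=8,fy=8,interpolation=cv2.INTER_CUBIC);cv2.imwrite("pics/s3.png",f)
E
```

```text
shelf [0.77632367 0.00624287 0.33161664] [-0.016435    0.94967865  9.20473545 -4.42311195]
tipbox corners [0.722 0.1   0.08 ] 0.275 0.097
 [ 0.751 -0.017  0.08 ] 0.28 -0.023
 [ 0.675 -0.032  0.08 ] 0.203 -0.023
 [0.648 0.091 0.06 ] 0.202 0.103
rack [ 0.686 -0.094  0.08 ] 0.201 -0.086
rack [ 0.659 -0.099  0.05 ] 0.173 -0.084
[[ 0.61109672 -0.02244539  0.15      ]]
```

View pics/s3.png

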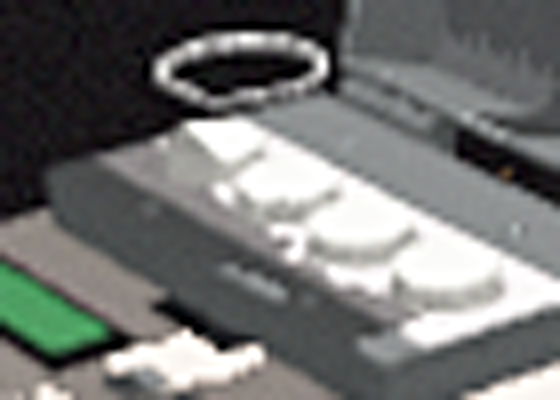

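All four caps are now level: (225,145), (288,180), (360,225) and (445,265). I go over the cover to behind it.

Call:
step_arm --targets "2 -0.2 0 0; 3 -0.25 0 0; 3.1 -0.28 0 0; 3.1 -0.28 0 0; 3.1 -0.28 0 0; 3.1 -0.28 0 0; 2 -0.2 0 0; 1 0 0 0; 0 0 0 0; 0 0 0 0"

```text
time_s: 10.3
tcp_pos: [0.6082, -0.0224, 0.2459]
ee_rot: [[0.979, 0.203, -0.003], [0.203, -0.979, -0.0], [-0.003, -0.0, -1.0]]
wrist_force: [-0.5, -0.1, 0.4]
gripper_width: 0.003
gripper_force: 0.0
```

Call:
step_arm --targets "0 0 1.5 0; 0 0 2 0; 0 0 2 0; 0 0 2 0; 0 0 1.7 0; 0 0 1 0; 0 0 0 0"

```text
time_s: 10.88
tcp_pos: [0.6064, -0.0228, 0.1435]
ee_rot: [[0.979, 0.202, -0.005], [0.202, -0.979, -0.0], [-0.005, -0.001, -1.0]]
wrist_force: [-0.6, 0.4, -0.0]
gripper_width: 0.007
gripper_force: 0.0
```

Call:
step_arm --targets "-0.4 0 -0.1 0; -0.4 0 -0.1 0; -0.4 0 -0.1 0; -0.4 0 -0.1 0; -0.4 0 -0.1 0; -0.4 0 -0.1 0; -0.4 0 -0.1 0; -0.4 0 -0.1 0; -0.4 0 -0.1 0; -0.4 0 -0.1 0; -0.4 0 -0.1 0; -0.4 0 -0.1 0"

```text
time_s: 11.88
tcp_pos: [0.5617, -0.0321, 0.1576]
ee_rot: [[0.979, 0.203, 0.0], [0.203, -0.979, -0.0], [0.0, 0.0, -1.0]]
wrist_force: [2.7, 1.3, 2.3]
gripper_width: 0.009
gripper_force: 1.5
```

Force is about 3 N, as expected from the spring. I continue along the arc.

Call:
step_arm --targets "-0.5 0 -0.15 0; -0.5 0 -0.15 0; -0.5 0 -0.12 0; -0.5 0 -0.1 0; -0.5 0 -0.1 0; -0.5 0 -0.05 0; -0.5 0 0 0; -0.5 0 0.05 0; -0.5 0 0.1 0; -0.5 0 0.12 0; -0.5 0 0.15 0; -0.5 0 0.15 0"

```text
time_s: 12.88
tcp_pos: [0.5029, -0.0443, 0.1586]
ee_rot: [[0.979, 0.203, 0.0], [0.203, -0.979, -0.0], [0.0, 0.0, -1.0]]
wrist_force: [2.4, 0.2, 0.1]
gripper_width: 0.008
gripper_force: 1.1
```

Call:
step_arm --targets "-0.44 0 0.18 0; -0.44 0 0.2 0; -0.44 0 0.22 0; -0.44 0 0.22 0; -0.44 0 0.25 0; -0.4 0 0.3 0; -0.4 0 0.3 0; -0.4 0 0.33 0; -0.4 0 0.35 0; -0.4 0 0.35 0"

```text
time_s: 13.72
tcp_pos: [0.4617, -0.0528, 0.1312]
ee_rot: [[0.979, 0.203, -0.0], [0.203, -0.979, -0.0], [-0.0, 0.0, -1.0]]
wrist_force: [1.8, 0.2, 0.9]
gripper_width: 0.004
gripper_force: 1.1
```

Call:
step_arm --targets "-0.4 0 0.2 0; -0.4 0 0.2 0; -0.4 0 0.2 0; -0.4 0 0.2 0; -0.4 0 0.2 0; -0.3 0 0.2 0; -0.3 0 0.2 0; -0.3 0 0.2 0; -0.2 0 0.2 0; 0 0 0.2 0; 0 0 0.2 0; 0 0 0 0"

```text
time_s: 14.72
tcp_pos: [0.4301, -0.0593, 0.1086]
ee_rot: [[0.979, 0.202, -0.004], [0.202, -0.979, -0.001], [-0.004, -0.0, -1.0]]
wrist_force: [-0.8, -0.3, 1.5]
gripper_width: 0.003
gripper_force: 0.9
```

Call:
step_arm --targets "0 0 0.1 0; 0 0 0.1 0; 0 0 0.1 0; 0 0 0.1 0; 0 0 0.1 0; 0 0 0.1 0; 0 0 0.1 0; 0 0 0.1 0; 0 0 0.1 0; 0 0 0.05 0; 0 0 0 0; 0 0 0 0"

```text
time_s: 15.72
tcp_pos: [0.4317, -0.059, 0.1]
ee_rot: [[0.979, 0.203, -0.0], [0.203, -0.979, 0.0], [-0.0, -0.0, -1.0]]
wrist_force: [-1.9, -0.5, 2.8]
gripper_width: 0.009
gripper_force: 1.3
```

Call:
step_arm --targets "0 0 0.1 0; 0 0 0.05 0; 0 0 0 0; 0 0 0 0"

```text
time_s: 16.05
tcp_pos: [0.4318, -0.059, 0.0995]
ee_rot: [[0.979, 0.203, 0.0], [0.203, -0.979, -0.0], [0.0, 0.0, -1.0]]
wrist_force: [-4.7, 0.7, 10.8]
gripper_width: 0.004
gripper_force: 5.1
```

Call:
step_arm --targets "0 0 0.06 0; 0 0 0 0; 0 0 0 0"

```text
time_s: 16.3
tcp_pos: [0.4319, -0.059, 0.0994]
ee_rot: [[0.979, 0.204, 0.001], [0.204, -0.979, -0.0], [0.0, 0.001, -1.0]]
wrist_force: [-6.0, 1.6, 14.0]
gripper_width: -0.002
gripper_force: 7.2
```

Call:
step_arm --targets "0 0 -0.5 0; 0 0 -1 0; 0 0 -2.5 0; 0 0 -3.5 0; 0 0 -3.5 0; -1.5 0 -3 0; -1.5 0 -2 0; 0 0 0 0; 0 0 0 0; 0 0 0 0; 0 0 0 0; 0 0 0 0"

```text
time_s: 17.3
tcp_pos: [0.4022, -0.065, 0.2566]
ee_rot: [[0.979, 0.203, -0.003], [0.203, -0.979, -0.001], [-0.003, -0.0, -1.0]]
wrist_force: [-0.3, 0.2, 0.4]
gripper_width: 0.006
gripper_force: 0.0
```

```bash
python3 - <<'E'
from h import *
from station import cams
import cv2
s,c=wrist("w4");k=cams.capture("side");f=k["frame"][180:330,170:350]
cv2.imwrite("pics/m4.png",np.hstack([c["frame"][:300,100:540],cv2.resize(f,(360,300))]))
E
```

```text
(no output)
```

View pics/m4.png

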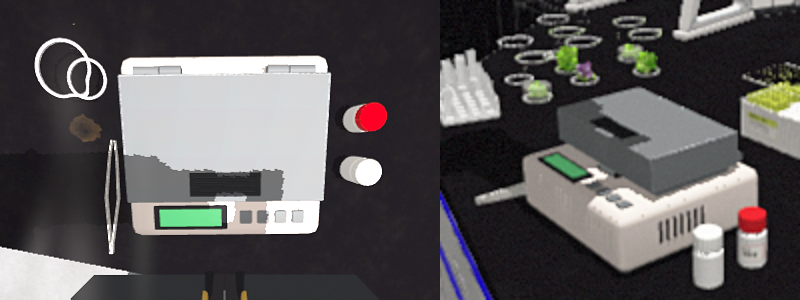

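The cover looks shut, with its press mark at (225,184). I compare it numerically with the starting picture, after a further second.

Call:
step_arm --targets "0 0 0 0; 0 0 0 0; 0 0 0 0; 0 0 0 0; 0 0 0 0; 0 0 0 0; 0 0 0 0; 0 0 0 0; 0 0 0 0; 0 0 0 0; 0 0 0 0; 0 0 0 0"

```text
time_s: 18.4
tcp_pos: [0.4023, -0.0651, 0.258]
ee_rot: [[0.979, 0.203, 0.0], [0.203, -0.979, 0.0], [0.0, -0.0, -1.0]]
wrist_force: [0.3, -0.1, -0.5]
gripper_width: 0.006
gripper_force: 0.0
```

```bash
python3 - <<'E'
from h import *
from station import cams
import cv2
a=pickle.load(open("side.pkl","rb"))["frame"];b=cams.capture("side")["frame"]
ca,cb=[x[215:290,200:345] for x in(a,b)]
print(np.mean(cv2.absdiff(ca,cb)))
cv2.imwrite("pics/d.png",cv2.resize(np.vstack([ca,cb]),None,fx=4,fy=4,interpolation=cv2.INTER_CUBIC))
E
```

```text
10.117333333333333
```

View pics/d.png

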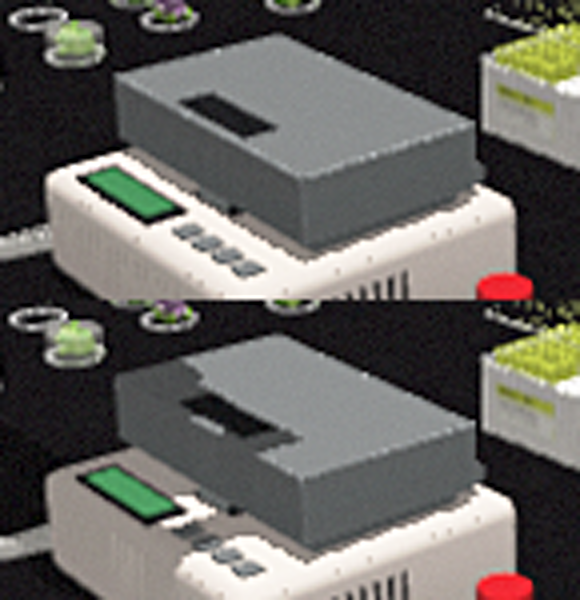

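The cover stands exactly where it did at the start (corners at the same pixels), so it is latched shut.

```bash
python3 -c "
from station import r
print(r.finish_job())"
```

```text
the job is handed in; nothing more can be done
None
```

The job is done and handed in: the cover popped open, the high vial (second from the right) was pressed fully home, and the cover was pushed shut and stayed latched, in about 18 s of the 51 s allowed.

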